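# Feed a row of exhibit boxes to the label reader

### The job

Push the row of five white-lidded exhibit boxes gently along the reader's rail, pushing on the last box only, so that they slide together as one train, without gaps, until the first is fully home against the blue end stop. Only then press the green button on the reader bar fully down and let it come up again. Do not lift or tip any box, and leave everything else on the table where it stands.

Things in the scene. Friction and masses are not known exactly. Their poses are not given: they have to be found in the camera images.
- rail: aluminium feed rail of a label reader, fixed to the table; straight open-topped channel along its own y, end stop at the -y end, open at +y (base plate ends at y = +225 mm). Origin on the table under the channel's middle line (x = 0), z up. Channel floor 10 mm above the table, 47 mm wide between two guide strips whose tops are 20 mm above the table
- stop: blue end stop with a black rubber face, fixed on the rail, axes as the rail's. Origin at the middle of the rubber face, level with the channel floor; the face looks to +y, its top is 34 mm above the floor. The row is pushed to -y. With the row home the boxes' middles stand at y = 22, 66, 110, 154 and 198 mm in this frame
- read_button (a joint): round green push button on top of the grey reader bar, near the end stop. The bar is fixed along the rail's +x side: 52 x 257 mm, top 53 mm above the table, its face 38 mm from the channel's middle line. 0 is up, 0.006 m is fully down; a spring lifts it again and fully down takes 5 N
- read_button_top (a point): middle of the top of the green button (28 mm across) when up; it is pressed straight down
- box1: exhibit box, the first of the row, nearest the end stop: clear rigid box with white lid and red seal tape, 44 x 44 mm and 42 mm tall, 50 to 100 g, standing loose in the channel, touching its neighbours. Origin at the centre of its underside, z up, axes as the rail's
- box2: exhibit box, second of the row: clear rigid box with white lid and red seal tape, 44 x 44 mm and 42 mm tall, 50 to 100 g, standing loose in the channel, touching its neighbours. Origin at the centre of its underside, z up, axes as the rail's
- box3: exhibit box, third of the row: clear rigid box with white lid and red seal tape, 44 x 44 mm and 42 mm tall, 50 to 100 g, standing loose in the channel, touching its neighbours. Origin at the centre of its underside, z up, axes as the rail's
- box4: exhibit box, fourth of the row: clear rigid box with white lid and red seal tape, 44 x 44 mm and 42 mm tall, 50 to 100 g, standing loose in the channel, touching its neighbours. Origin at the centre of its underside, z up, axes as the rail's
- box5: exhibit box, the last of the row, farthest from the end stop; the one to push on: clear rigid box with white lid and red seal tape, 44 x 44 mm and 42 mm tall, 50 to 100 g, standing loose in the channel, touching its neighbours. Origin at the centre of its underside, z up, axes as the rail's
- spare_box: bystander: an unsealed exhibit box with a blue lid, 44 x 44 x 42 mm, loose on the table behind the open end of the rail; origin at the centre of its underside
- powder_jar: bystander: small grey powder jar with black cap, 60 mm across, 55 mm tall, loose in front of the rail; origin at the centre of its underside
- dusting_brush: bystander: fingerprint brush with black head, 170 mm long, 26 mm high, lying loose in front of the rail along its own y; origin near its middle, on its underside
- beer_bottle: bystander: loose brown glass bottle, 66 mm across, 220 mm tall, to the right of the rail; origin at the centre of its underside
- glass_jar: bystander: loose open glass jar, 72 mm across, 85 mm tall, to the left of the rail; origin at the centre of its underside
- tape_roll: bystander: loose roll of clear lifting tape lying flat, 90 mm across, 25 mm high, near the robot to the right; origin at the centre of its underside
- ink_pad: bystander: loose closed black ink pad case, 70 x 115 x 21 mm, near the robot to the left; origin at the centre of its underside
Things that resemble listed ones, but are neither listed nor needed, are in the scene too. Leave any orange or yellow look-alike of the box4 alone.

How it is judged:
On the way, in this order (a step that is already met when the one before it is completed fails the run):
1. the whole row stands home against the end stop (y of box1 in the frame of stop below 0.0245 m and y of box5 in the frame of stop below 0.2025 m), for 0.2 s.
2. the green button is pressed fully down (value of joint read_button above 0.0045 m), for 0.05 s.
At the end, for the whole second after the job is handed in: The first box stands within 2.5 mm of the end stop and the last within 4.5 mm of its place in a closed row; all five stand flat in the channel, upright and at rest; the button has been pressed (at least 4.5 of its 6 mm) and is up again (within 1.5 mm) (all of step 1 and z of each of box1, box2, box3, box4, box5 in the frame of stop below 0.004 m and angle between each of box1, box2, box3, box4, box5's own z axis and vertical below 0.08 rad and linear speed of each of box1, box2, box3, box4, box5 below 0.01 m/s and value of joint read_button below 0.0015 m); the robot touches nothing.
It fails at once if a box is lifted or tipped, or the row comes apart by more than 8 mm (z of any of box1, box2, box3, box4, box5 in the frame of stop above 0.006 m or angle between any of box1, box2, box3, box4, box5's own z axis and vertical above 0.15 rad or distance between box1 and box2 above 0.052 m or distance between box2 and box3 above 0.052 m or distance between box3 and box4 above 0.052 m or distance between box4 and box5 above 0.052 m).
It fails at once if the robot pushes on a box other than the last one (contact force between any of the fingers, the arm and box1 above 1 N or contact force between any of the fingers, the arm and box2 above 1 N or contact force between any of the fingers, the arm and box3 above 1 N or contact force between any of the fingers, the arm and box4 above 1 N).
It fails at once if the row is rammed into the end stop (over 40 N) (contact force between stop and box1 above 40 N).
It fails at once if the read button is pressed before the row is home (value of joint read_button above 0.003 m and not (y of box1 in the frame of stop below 0.0245 m and y of box5 in the frame of stop below 0.2025 m)).
It fails at once if something else on the table is moved or tipped (distance of any of spare_box, powder_jar, dusting_brush, beer_bottle, glass_jar, tape_roll, ink_pad from where it was at the start of the episode above 0.015 m or angle between any of spare_box, powder_jar, dusting_brush, beer_bottle, glass_jar, tape_roll, ink_pad's own z axis and vertical above 0.3 rad).
It also fails if it takes over 45 s, if anything falls off the work surface, if the arm or the gripper's body presses on something with over 40 N, if the wrist force passes 120 N, or if a joint passes its speed limit or range.

### The arm

A 6-joint arm with a two-finger parallel gripper is mounted at the origin on the work surface. World frame = base frame: x ahead of the robot, y to its left, z up, the work surface at z = 0. Lengths are in m, angles in rad, forces in N, time in s.
With the tool pointing down it reaches from about 0.25 to 0.725 m from the base axis. Payload 4 kg.
Tool frame: the origin (TCP) lies between the finger pads; the fingertips stand 17 mm ahead of it and the grasp point (between the pads) lies 2 mm behind it; z points along the fingers, y is the direction in which the jaws open and shut (so a half turn about z gives the same grasp; the last joint's range is limited). The gripper opens to 85 mm and grips with 20 to 120 N. Pads are 22 mm wide; open, the fingers measure 114 mm over their backs; the gripper's body (76 mm by 85 mm) begins 54 mm behind the grasp point. The pads swing forward as they close: fully open they stand 13 mm farther back than shut.
Start: joints at [0, 0.241, 0.005, 1.335, 0, 1.571], TCP at [0.5, -0, 0.248] pointing down, gripper open.
Joint ranges: [-2.72, 2.72], [-1.05, 1.87], [-1.09, 1.28], [-1.99, 2.15], [-1.42, 1.44], [-3.14, 3.14]. Speed limits (rad/s): [2.79, 2.79, 3.14, 3.14, 3.14, 3.14].

### API

Orientations are given as a unit quaternion [x, y, z, w].
In Python, from workcell import readout, viewer, order gives the robot as it stands. The module is installed in compiled form; this text tells all that it offers.
- The arm moves only by the shell command python3 -m crank 'ROWS'. ROWS is text: rows parted by semicolons, each of 7 numbers parted by spaces: the shift along the tool's x, y, z in m, then the turn, a rotation vector about the tool's x, y, z in rad, then the gripper's target within -1 to 1 (shut at 1, half-way at 0, fully open at -1). A call has 1 to 20 rows; each row shifts and turns the pose as measured when the row begins, along the tool's axes as they then stand; what a row does not reach is not made up. A row lasts 1/12 s, in which the tool goes at most 41.7 mm and 7.16 degrees, less where a joint would pass 70% of its speed; a pose out of reach is approached as far as the arm can. A call with a gripper value outside its range is refused whole. The fingers move at their own pace and stop on an object; the grip force is fixed at half the most. Time passes only in rows, so rows that do not move let the fingers close. It gives the time, the measured TCP pose, the force and the opening at its end, in the units of the state.
- readout.get_obs(): the state, without advancing time (a new reading comes with each control period).
- viewer.camera(name): name is "scene" or "side" or "wrist"; returns the picture (384x512x3 uint8, red, green, blue); there is no depth.
- viewer.calibration(name): a dict with "fx", "fy", "cx", "cy" (pixels), "eye" and "rotation" of the camera in the world. Camera axes: x right, y down, z forward; pixel columns grow to the right and rows downward; lengths in m; the calibration is good to about 2 mm. A picture is of the moment at which its call begins: read the wrist's pose just before it. calibration takes no time and is no camera call; for the wrist camera it gives the pose at the moment of the call.
- order.job_done(): hands the job in, once; it reports no verdict.
The state is a dict: "clock": time; "joint_pos": joint angles; "joint_vel": joint speeds; "tau": joint torques, N m; "eef_pos": TCP position; "tool_rot": TCP orientation; "ft_force": force on the tool from outside, world axes, zero at the start; "ft_torque": the same for the moment, N m; "grip_width": finger opening in m.
Only numpy, scipy, OpenCV 4.12 (cv2) and the standard library are available. Lean on these libraries where they do the work, as an engineer would, in place of code of your own. Each camera call takes 0.05 s, during which the arm holds its last target. There are 200 camera calls.

## Working session

There is one attempt and no reset: what is moved stays moved. The work goes in short steps, Python scripts to look and compute and a shell command to move; the robot and the scene stay as the last step left them, time stands still between calls to the robot, and variables do not carry over. Pictures are saved under pics/ and viewed, about 8 in all and at most 12, crops included, and the job is handed in when it is done.

```bash
mkdir -p pics; cat > h.py <<'E'
import numpy as np, cv2
from workcell import readout, viewer, order
def shot(name,fn):
    c=viewer.calibration(name); im=viewer.camera(name); cv2.imwrite('pics/'+fn,im[:,:,::-1]); return im,c
def ray(c,u,v,z):
    R=np.array(c['rotation']);d=R@np.array([(u-c['cx'])/c['fx'],(v-c['cy'])/c['fy'],1]);e=np.array(c['eye'])
    return e+d*(z-e[2])/d[2]
def proj(c,p):
    q=np.array(c['rotation']).T@(np.array(p)-np.array(c['eye']));return [c['cx']+c['fx']*q[0]/q[2],c['cy']+c['fy']*q[1]/q[2]]
E
python3 - <<'E'
from h import *
print(readout.get_obs())
for n in ['scene','side','wrist']:
    im,c=shot(n,n+'0.png');print(n,c)
E
```

```text
{'clock': 0.0, 'joint_pos': array([-1.55190372e-05,  2.41374538e-01,  3.73124627e-03,  1.33516633e+00,
        1.83660884e-05,  1.57080397e+00]), 'joint_vel': array([ 0.00088285, -0.00035656, -0.00284453, -0.00190261, -0.00106419,
       -0.00013296]), 'tau': array([ 5.50268451e-04, -3.72315860e+01,  2.52406776e+01,  1.67737965e-02,
        2.29149265e-05,  1.14679995e-05]), 'eef_pos': array([ 4.99419253e-01, -2.48862162e-06,  2.47434771e-01]), 'tool_rot': array([ 7.07114619e-01,  7.07098226e-01, -7.05310758e-04, -7.18303142e-04]), 'ft_force': array([-0.28743873, -0.54522243,  0.27019161]), 'ft_torque': array([-0.01951896,  0.00479125,  0.01522448]), 'grip_width': 0.08519076127570895}
scene {'fx': 379.0792838747201, 'fy': 379.0792838747201, 'cx': 253.29625339171335, 'cy': 191.75059235085195, 'eye': array([1.22459528, 0.5716284 , 0.70592004]), 'rotation': array([ 0.39796369,  0.79195693, -0.41394932, -0.20754536])}
side {'fx': 408.8978435341827, 'fy': 408.8978435341827, 'cx': 262.80837264707236, 'cy': 190.6067517396553, 'eye': array([0.3793043 , 0.73273711, 0.91167336]), 'rotation': array([-0.06336354,  0.93078852, -0.35902905,  0.02675691])}
wrist {'fx': 285.28072903534513, 'fy': 285.28072903534513, 'cx': 261.50777691259026, 'cy': 191.9339878138208, 'eye': array([0.49912755, 0.06915962, 0.37235938]), 'rotation': array([ 9.90472677e-01,  2.02945787e-04, -7.93676014e-04,  1.37706955e-01])}
```

```bash
cat >> h.py <<'E'
from scipy.spatial.transform import Rotation
_cal=viewer.calibration
def cal(n):
    c=dict(_cal(n)); c['rotation']=Rotation.from_quat(c['rotation']).as_matrix(); return c
def shot(name,fn):
    c=cal(name); im=viewer.camera(name); cv2.imwrite('pics/'+fn,im[:,:,::-1]); return im,c
E
```

```text
(no output)
```

View pics/scene0.png

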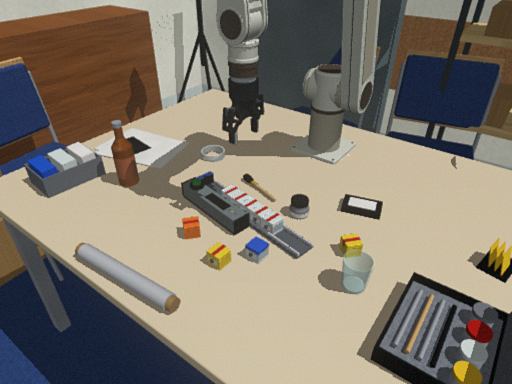

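View pics/side0.png

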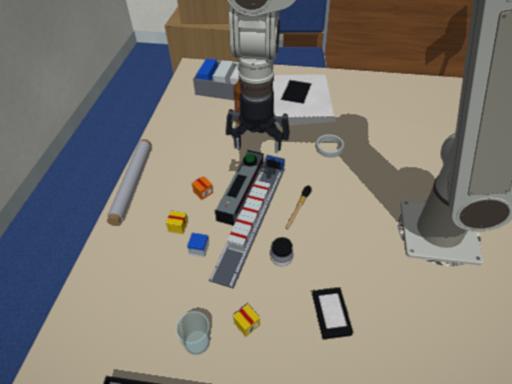

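View pics/wrist0.png

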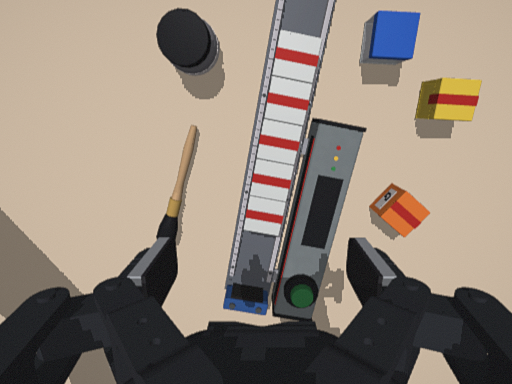

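```bash
python3 - <<'E'
from h import *
c=cal('wrist'); im=cv2.imread('pics/wrist0.png'); hsv=cv2.cvtColor(im,cv2.COLOR_BGR2HSV)
H,S,V=cv2.split(hsv)
def blobs(m,name,z,amin=60):
    n,_,st,ce=cv2.connectedComponentsWithStats(m.astype(np.uint8))
    for i in range(1,n):
        if st[i,4]>amin: print(name,ce[i].round(1),st[i],ray(c,*ce[i],z).round(4))
red=((H<6)|(H>174))&(S>150)&(V>90)
red[:, :225]=0; red[:,330:]=0
blobs(red,'tape',.052)
blobs((H>50)&(H<85)&(S>80)&(V>40),'btn',.06)
blobs((H>100)&(H<125)&(S>120)&(V>60),'blue',.044)
lid=((S<30)&(V>190))|red; lid[:, :225]=0; lid[:,340:]=0; lid[300:]=0
n,l,st,ce=cv2.connectedComponentsWithStats(cv2.morphologyEx(lid.astype(np.uint8),cv2.MORPH_CLOSE,np.ones((5,5))))
i=1+st[1:,4].argmax();print(st[i])
ct=max(cv2.findContours((l==i).astype(np.uint8),0,2)[0],key=len)
P=np.array([ray(c,*p[0],.052)[:2] for p in ct],np.float32)
r=cv2.minAreaRect(P);print(r);print(cv2.boxPoints(r))
big=cv2.resize(im[20:330,200:380],None,fx=3.2,fy=1.9*1.0 if 0 else 1.9)
cv2.imwrite('pics/crop1.png',cv2.resize(im[200:330,200:360],None,fx=4.5,fy=4.5,interpolation=cv2.INTER_CUBIC))
E
```

```text
tape [296.3  56.4] [275  47  44  19 435] [0.5345 0.1232 0.052 ]
tape [287.5 100.9] [267  93  42  17 383] [0.5265 0.0796 0.052 ]
tape [278.7 142.2] [259 135  40  16 337] [0.5179 0.0358 0.052 ]
tape [304.8 175.6] [296 139  19  76  81] [ 0.5485 -0.0022  0.052 ]
tape [270.9 180.5] [252 173  39  15 302] [ 0.5096 -0.008   0.052 ]
tape [263.9 216.2] [246 210  37  14 268] [ 0.5016 -0.0519  0.052 ]
btn [301.4 295.6] [290 284  23  24 439] [ 0.5494 -0.1561  0.06  ]
blue [393.6  34.9] [ 369   11   51   49 2071] [0.6354 0.145  0.044 ]
blue [244.9 302.7] [224 285  44  30 507] [ 0.4764 -0.1789  0.044 ]
[ 244   29   78  211 8209]
((0.5154476761817932, 0.033551767468452454), (0.22596041858196259, 0.05199648439884186), 79.32463073730469)
[[ 0.46897048 -0.07265702]
 [ 0.52006704 -0.08228907]
 [ 0.5619249   0.13976055]
 [ 0.5108283   0.1493926 ]]
```

View pics/crop1.png

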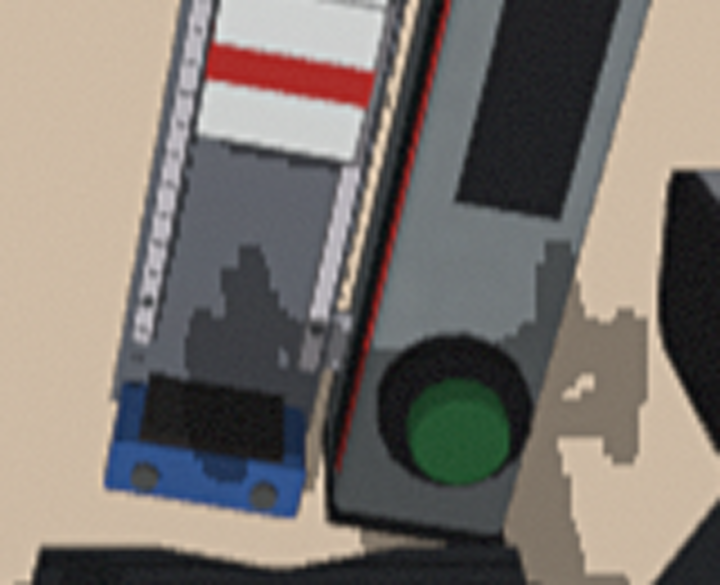

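```bash
python3 - <<'E'
from h import *
c=cal('wrist'); s=cal('side'); sc=cal('scene')
u=np.array([.1847,.9828]);n=np.array([.9828,-.1847])
o=np.array([.5016,-.0519])
def loc(p): return (np.array(p[:2])-o)
for nm,uv,z in [('facebot',(248.4,284.4),.010),('facetop',(246.7,301),.044),('btn',(302.2,297.8),.06),('btn',(302.2,297.8),.064),('box1edge',(200+275/4.5,200+150/4.5),.052)]:
    p=ray(c,*uv,z);d=loc(p);print(nm,p.round(4),'along',(d@u).round(4),'across',(d@n).round(4))
for nm,cc in (('side',s),('scene',sc)):
    im=cv2.imread(f'pics/{nm}0.png');h=cv2.cvtColor(im,cv2.COLOR_BGR2HSV)
    m=cv2.inRange(h,(50,80,30),(85,255,255));N,_,st,ce=cv2.connectedComponentsWithStats(m)
    for i in range(1,N):
        if st[i,4]>15 :
            print(nm,ce[i],st[i],ray(cc,*ce[i],.06).round(4))
E
```

```text
facebot [ 0.4797 -0.1734  0.01  ] along -0.1235 across 0.0009
facetop [ 0.4789 -0.1762  0.044 ] along -0.1263 across 0.0006
btn [ 0.5506 -0.1594  0.06  ] along -0.0966 across 0.068
btn [ 0.5499 -0.1565  0.064 ] along -0.0938 across 0.0668
box1edge [ 0.4983 -0.0741  0.052 ] along -0.0224 across 0.0008
side [249.62162162 157.89189189] [245 154  10   9  74] [ 0.5469 -0.1591  0.06  ]
scene [196.1  181.78] [192 179   9   7  50] [ 0.5425 -0.1578  0.06  ]
```

```bash
python3 -m crank '0 0 0 0 0 .093 1;0 0 0 0 0 .093 1;.036 .0024 0 0 0 0 1;.036 .0024 0 0 0 0 1;.036 .0024 0 0 0 0 1;.036 .0024 0 0 0 0 1;.036 .0024 0 0 0 0 1;0 0 .03 0 0 0 1;0 0 .03 0 0 0 1;0 0 .03 0 0 0 1;0 0 .03 0 0 0 1;0 0 0 0 0 0 1;0 0 0 0 0 0 1'
cat > st.py <<'E'
from h import *
s=readout.get_obs();p=s['eef_pos'];u=np.array([.1847,.9828]);n=np.array([.9828,-.1847]);d=p[:2]-np.array([.5016,-.0519])
R=Rotation.from_quat(s['tool_rot']).as_matrix()
print(s['clock'],p.round(4),'along',(d@u).round(4),'across',(d@n).round(4),'x',R[:,0].round(4),'z',R[:,2].round(4),s['ft_force'].round(2))
E
python3 st.py; python3 -c "
from h import *
shot('wrist','w1.png')"
```

```text
clock: 1.23
eef_pos: [0.5484, 0.1831, 0.1204]
tool_rot: [0.774, 0.634, -0.001, -0.001]
ft_force: [0.6, -1.0, 0.5]
grip_width: -0.0001
1.2333 [0.5484 0.1831 0.1204] along 0.2396 across 0.0026 x [ 1.969e-01  9.804e-01 -3.000e-04] z [-2.6e-03  2.0e-04 -1.0e+00] [ 0.64 -0.98  0.54]
```

View pics/w1.png

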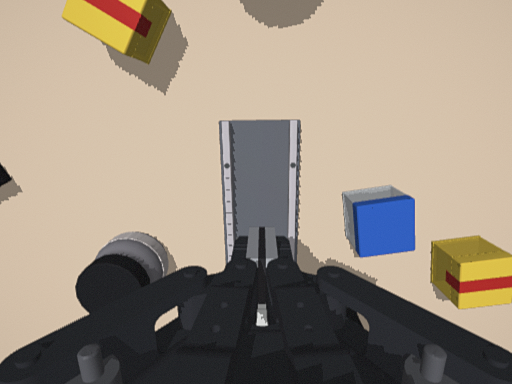

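```bash
python3 -m crank '0 -.001 .02 0 0 -.012 1;0 0 .02 0 0 0 1;0 0 .02 0 0 0 1;0 0 .016 0 0 0 1;0 0 .005 0 0 0 1;0 0 0 0 0 0 1'; python3 st.py
```

```text
clock: 1.78
eef_pos: [0.5569, 0.1849, 0.0508]
tool_rot: [0.77, 0.638, 0.009, 0.003]
ft_force: [0.4, -0.9, 1.0]
grip_width: -0.0002
1.7833 [0.5569 0.1849 0.0508] along 0.243 across 0.0106 x [0.1869 0.9823 0.0099] z [ 0.0176  0.0068 -0.9998] [ 0.38 -0.86  0.96]
```

```bash
python3 -m crank '0 -.009 0 .016 -.010 0 1;0 0 0 0 0 0 1;0 0 0 0 0 0 1'; python3 st.py
```

```text
clock: 2.03
eef_pos: [0.5504, 0.1874, 0.0557]
tool_rot: [0.771, 0.637, 0.002, 0.001]
ft_force: [0.7, -0.4, 0.0]
grip_width: -0.0003
2.0333 [0.5504 0.1874 0.0557] along 0.2442 across 0.0037 x [0.1878 0.9822 0.0025] z [ 0.0049  0.0016 -1.    ] [ 0.67 -0.44  0.02]
```

```bash
python3 -m crank '-.003 -.003 .008 .004 -.003 0 1;-.003 0 .008 0 0 0 1;0 0 0 0 0 0 1;0 0 0 0 0 0 1'; python3 st.py
```

```text
clock: 2.37
eef_pos: [0.5478, 0.1824, 0.0414]
tool_rot: [0.77, 0.637, 0.002, 0.001]
ft_force: [0.1, 0.2, 0.6]
grip_width: -0.0004
2.3667 [0.5478 0.1824 0.0414] along 0.2388 across 0.0022 x [0.1873 0.9823 0.002 ] z [ 5.6e-03  9.0e-04 -1.0e+00] [0.08 0.21 0.56]
```

```bash
python3 -m crank '-.004 -.001 .001 0 0 0 1;-.004 0 .001 0 0 0 1;-.004 0 0 0 0 0 1;-.004 0 0 0 0 0 1;-.003 0 0 0 0 0 1;-.003 0 0 0 0 0 1;-.003 0 0 0 0 0 1;-.003 0 0 0 0 0 1;-.003 0 0 0 0 0 1;-.003 0 0 0 0 0 1'; python3 st.py
```

```text
clock: 3.2
eef_pos: [0.5398, 0.1465, 0.0388]
tool_rot: [0.77, 0.637, 0.003, 0.0]
ft_force: [1.0, 1.5, -0.4]
grip_width: -0.0001
3.2 [0.5398 0.1465 0.0388] along 0.2021 across 0.0009 x [0.1872 0.9823 0.0041] z [ 0.0053  0.0032 -1.    ] [ 1.03  1.52 -0.38]
```

```bash
python3 -m crank '-.003 0 0 0 0 0 1;-.003 0 0 0 0 0 1;-.003 0 0 0 0 0 1;-.003 0 0 0 0 0 1;-.003 0 0 0 0 0 1;-.003 0 0 0 0 0 1;-.003 0 0 0 0 0 1;-.003 0 0 0 0 0 1;-.003 0 0 0 0 0 1;-.003 0 0 0 0 0 1'; python3 st.py;  python3 -c "
from h import *
im,c=shot('side','s1.png')
cv2.imwrite('pics/s1c.png',cv2.resize(im[130:300,180:320,::-1],None,fx=3.5,fy=3.5,interpolation=cv2.INTER_CUBIC))"
```

```text
clock: 4.03
eef_pos: [0.5339, 0.115, 0.0389]
tool_rot: [0.77, 0.638, 0.004, -0.0]
ft_force: [-0.4, 1.8, 0.1]
grip_width: 0.0001
4.0333 [0.5339 0.115  0.0389] along 0.17 across 0.001 x [0.1862 0.9825 0.0061] z [ 0.0061  0.005  -1.    ] [-0.41  1.75  0.08]
```

View pics/s1c.png

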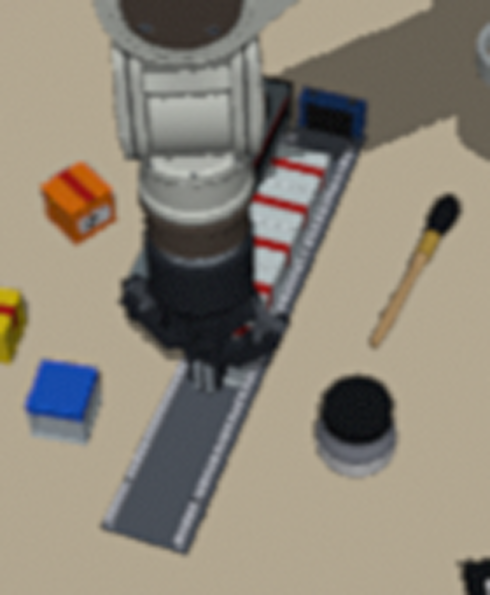

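```bash
python3 -m crank '-.003 0 0 0 0 0 1;-.003 0 0 0 0 0 1;-.003 0 0 0 0 0 1;-.003 0 0 0 0 0 1;-.003 0 0 0 0 0 1;-.003 0 0 0 0 0 1;-.003 0 0 0 0 0 1;-.003 0 0 0 0 0 1;-.003 0 0 0 0 0 1;-.003 0 0 0 0 0 1;-.003 0 0 0 0 0 1;-.003 0 0 0 0 0 1;-.003 0 0 0 0 0 1;-.003 0 0 0 0 0 1;-.003 0 0 0 0 0 1'; python3 st.py; python3 -m crank '-.002 0 0 0 0 0 1;-.002 0 0 0 0 0 1;-.002 0 0 0 0 0 1'; python3 st.py
```

```text
clock: 5.33
eef_pos: [0.5247, 0.066, 0.0388]
tool_rot: [0.77, 0.638, 0.004, 0.0]
ft_force: [-0.1, 1.5, -0.7]
grip_width: 0.0002
5.3333 [0.5247 0.066  0.0388] along 0.1201 across 0.001 x [0.1862 0.9825 0.0064] z [ 0.0064  0.0053 -1.    ] [-0.07  1.48 -0.67]
clock: 5.58
eef_pos: [0.5234, 0.0592, 0.0388]
tool_rot: [0.77, 0.638, 0.004, -0.0]
ft_force: [1.4, 0.9, -0.1]
grip_width: -0.0002
5.5833 [0.5234 0.0592 0.0388] along 0.1132 across 0.0009 x [0.1866 0.9824 0.0064] z [ 0.0064  0.0053 -1.    ] [ 1.39  0.92 -0.12]
```

```bash
for i in 1; do python3 -m crank '-.0015 0 0 0 0 0 1;-.0015 0 0 0 0 0 1;-.0015 0 0 0 0 0 1'; python3 st.py; done; python3 -c "
from h import *
im,c=shot('side','s2.png')
cv2.imwrite('pics/s2c.png',cv2.resize(im[145:235,220:300,::-1],None,fx=6,fy=6,interpolation=cv2.INTER_CUBIC))"
```

```text
clock: 5.83
eef_pos: [0.5225, 0.0542, 0.0388]
tool_rot: [0.77, 0.638, 0.004, -0.0]
ft_force: [0.2, 1.7, -1.0]
grip_width: 0.0001
5.8333 [0.5225 0.0542 0.0388] along 0.1082 across 0.0009 x [0.1865 0.9824 0.0065] z [ 0.0064  0.0054 -1.    ] [ 0.18  1.68 -1.02]
```

View pics/s2c.png

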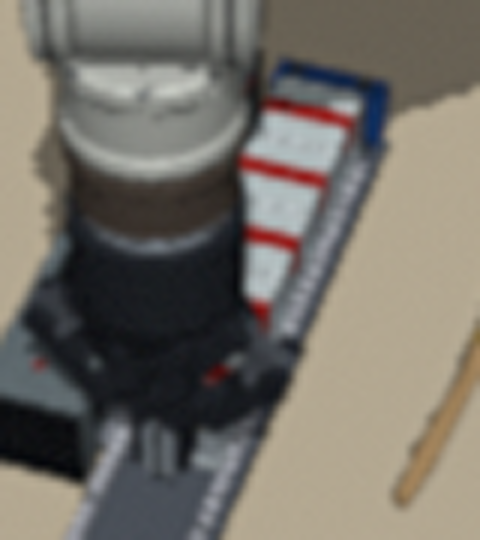

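Nearly home: the first lid is at the stop in the crop (about (310,90)). Now creep until the force rises.

```bash
python3 -m crank '-.001 0 0 0 0 0 1;-.001 0 0 0 0 0 1;-.001 0 0 0 0 0 1'; python3 st.py;python3 -m crank '-.001 0 0 0 0 0 1;-.001 0 0 0 0 0 1;-.001 0 0 0 0 0 1'; python3 st.py
```

```text
clock: 6.13
eef_pos: [0.5227, 0.0541, 0.0391]
tool_rot: [0.77, 0.638, 0.007, -0.002]
ft_force: [-0.2, 4.4, -0.6]
grip_width: 0.0001
6.1333 [0.5227 0.0541 0.0391] along 0.108 across 0.0011 x [0.1846 0.9827 0.0138] z [ 0.0079  0.0126 -0.9999] [-0.16  4.41 -0.57]
clock: 6.38
eef_pos: [0.5226, 0.0541, 0.0393]
tool_rot: [0.769, 0.639, 0.009, -0.004]
ft_force: [1.6, 5.1, -0.4]
grip_width: 0.0002
6.3833 [0.5226 0.0541 0.0393] along 0.1081 across 0.0011 x [0.1819 0.9831 0.0203] z [ 0.0089  0.0189 -0.9998] [ 1.64  5.14 -0.37]
```

```bash
python3 -m crank '-.002 0 0 0 0 0 1;-.002 0 0 0 0 0 1;-.0025 0 0 0 0 0 1;-.0025 0 0 0 0 0 1'; python3 st.py
```

```text
clock: 6.72
eef_pos: [0.5229, 0.0542, 0.04]
tool_rot: [0.766, 0.642, 0.017, -0.011]
ft_force: [0.2, 9.7, -1.2]
grip_width: 0.0002
6.7167 [0.5229 0.0542 0.04  ] along 0.1082 across 0.0014 x [0.1748 0.9838 0.0403] z [ 0.0126  0.0387 -0.9992] [ 0.2   9.72 -1.16]
```

```bash
python3 -m crank '.004 0 0 0 0 0 1;.01 0 0 0 0 0 1;.015 0 0 0 0 0 1;.015 0 0 0 -.035 0 1;.005 0 -.03 0 0 0 1;0 0 -.03 0 0 0 1;0 0 -.03 0 0 0 1;0 0 -.03 0 0 0 1;0 0 0 0 0 0 1;0 0 0 0 0 0 1'; python3 st.py; python3 -c "
from h import *
im,c=shot('wrist','w2.png')"
```

```text
clock: 7.55
eef_pos: [0.5286, 0.1039, 0.1636]
tool_rot: [0.767, 0.641, -0.006, 0.004]
ft_force: [-0.3, -0.8, -0.4]
grip_width: 0.0001
7.55 [0.5286 0.1039 0.1636] along 0.1581 across -0.0023 x [ 0.1771  0.9841 -0.0143] z [-0.003  -0.014  -0.9999] [-0.29 -0.75 -0.38]
```

View pics/w2.png

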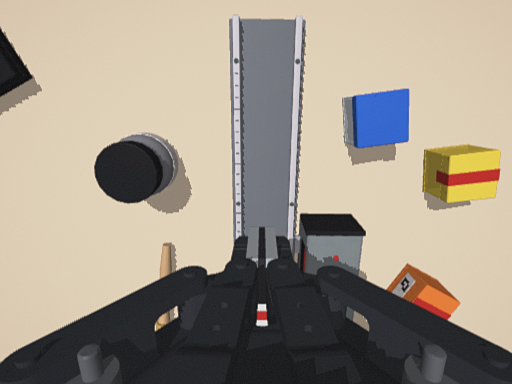

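```bash
python3 - <<'E'
from h import *
u=np.array([.1847,.9828]);n=np.array([.9828,-.1847]);o=np.array([.5016,-.0519])
for nm in ('side','scene'):
  for f in ('0','2'):
    c=cal(nm)
    if f=='2': shot(nm,nm+'2.png')
    im=cv2.imread(f'pics/{nm}{f}.png');H,S,V=cv2.split(cv2.cvtColor(im,cv2.COLOR_BGR2HSV))
    m=(((H<6)|(H>174))&(S>130)&(V>80)).astype(np.uint8)
    N,_,st,ce=cv2.connectedComponentsWithStats(m)
    for i in range(1,N):
        d=ray(c,*ce[i],.052)[:2]-o
        if st[i,4]>8 and abs(d@n)<.03: print(nm,f,ce[i].round(1),st[i,4],'along',(d@u).round(4),'across',(d@n).round(4))
im=cv2.imread('pics/scene2.png');cv2.imwrite('pics/scene2c.png',cv2.resize(im[160:270,170:320],None,fx=5,fy=5,interpolation=cv2.INTER_CUBIC))
E
```

```text
side 0 [260.3 186.6] 27 along -0.002 across -0.0021
side 0 [255.2 197.8] 26 along 0.043 across -0.0022
side 0 [249.5 209.4] 32 along 0.0876 across -0.0015
side 0 [243.7 221.8] 37 along 0.1323 across -0.0013
side 0 [238.2 234.9] 40 along 0.1771 across -0.0027
side 2 [270.9 163.2] 21 along -0.103 across -0.0016
side 2 [266.9 173.3] 23 along -0.0588 across -0.0033
side 2 [267.  184.9] 10 along -0.0142 across -0.0183
side 2 [261.  195.5] 14 along 0.0297 across -0.0149
side 2 [251.8 206.1] 27 along 0.0745 across -0.0035
scene 0 [231.  189.7] 22 along 0.0012 across 0.0011
scene 0 [240.3 196.1] 23 along 0.0457 across 0.0024
scene 0 [250.5 202.7] 23 along 0.0907 across 0.0023
scene 0 [260.9 209.8] 28 along 0.1355 across 0.0032
scene 0 [272.4 216.8] 29 along 0.1798 across 0.0017
scene 2 [210. 177.] 15 along -0.0995 across 0.0042
scene 2 [218.7 182.6] 17 along -0.0551 across 0.0039
scene 2 [227.8 188.4] 21 along -0.0111 across 0.0036
scene 2 [237.  194.5] 18 along 0.0328 across 0.004
scene 2 [247.4 200.7] 23 along 0.0772 across 0.0022
```

View pics/scene2c.png

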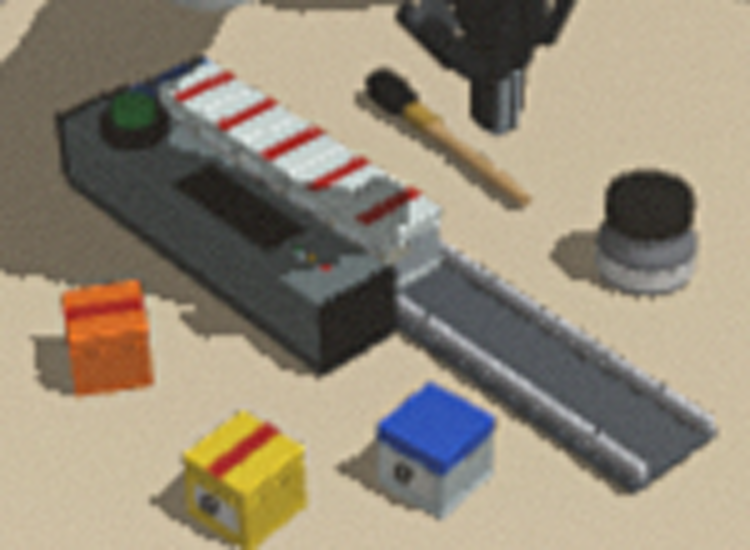

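```bash
python3 -c "
from h import *
c=cal('scene');print(ray(c,126,183,0),ray(c,118,124,.22))"
python3 -m crank '-.032 .0083 0 0 .0145 0 1;-.032 .0083 0 0 0 0 1;-.032 .0083 0 0 0 0 1;-.032 .0083 0 0 0 0 1;-.032 .0083 0 0 0 0 1;-.032 .0083 0 0 0 0 1;-.030 .0083 0 0 0 0 1;-.015 .004 0 0 0 0 1;0 0 0 0 0 0 1;0 0 0 0 0 0 1'; python3 st.py
```

```text
[ 0.62567566 -0.41023617  0.        ] [ 0.62082587 -0.38793974  0.22      ]
clock: 8.53
eef_pos: [0.5384, -0.1497, 0.1442]
tool_rot: [0.766, 0.642, -0.012, -0.012]
ft_force: [-0.7, 0.3, 0.0]
grip_width: 0.0003
8.5333 [ 0.5384 -0.1497  0.1442] along -0.0894 across 0.0542 x [ 0.1741  0.9847 -0.0039] z [-0.0339  0.0021 -0.9994] [-0.65  0.34  0.03]
```

```bash
python3 -m crank '-.006 .011 0 -.034 .004 0 1;0 0 0 0 0 0 1;0 0 .02 0 0 0 1;0 0 .02 0 0 0 1;0 0 0 0 0 0 1;0 0 0 0 0 0 1'; python3 st.py; python3 -c "
from h import *
im,c=shot('scene','sc3.png')
cv2.imwrite('pics/sc3c.png',cv2.resize(im[110:220,150:260,::-1],None,fx=5,fy=5,interpolation=cv2.INTER_CUBIC))"
```

```text
clock: 9.03
eef_pos: [0.5445, -0.1507, 0.0991]
tool_rot: [0.764, 0.645, -0.002, -0.005]
ft_force: [0.3, 0.5, -0.4]
grip_width: 0.0002
9.0333 [ 0.5445 -0.1507  0.0991] along -0.0892 across 0.0605 x [0.1689 0.9856 0.0026] z [-0.0098  0.0043 -0.9999] [ 0.27  0.47 -0.4 ]
```

View pics/sc3c.png

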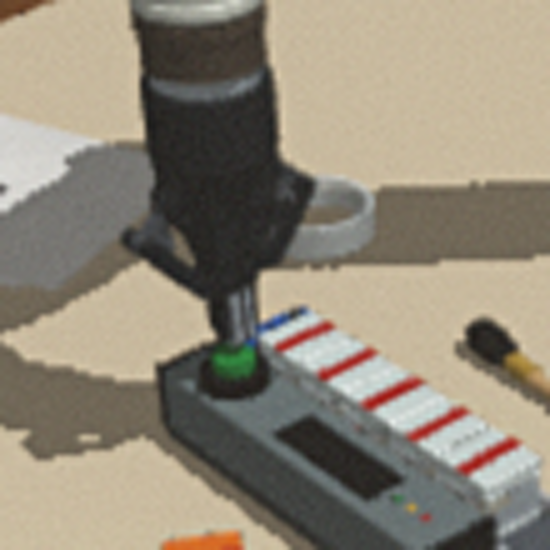

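```bash
python3 -m crank '-.0065 .005 0 -.01 -.003 0 1;0 0 0 0 0 0 1;0 0 .005 0 0 0 1;0 0 .005 0 0 0 1;0 0 0 0 0 0 1'; python3 st.py
```

```text
clock: 9.5
eef_pos: [0.5508, -0.1575, 0.0921]
tool_rot: [0.764, 0.646, 0.001, 0.002]
ft_force: [0.4, 0.0, -0.5]
grip_width: 0.0002
9.5 [ 0.5508 -0.1575  0.0921] along -0.0947 across 0.0679 x [ 0.1665  0.986  -0.0011] z [ 0.0051 -0.002  -1.    ] [ 0.42  0.01 -0.53]
```

```bash
python3 -m crank '0 -.001 .004 0 0 0 1;0 0 .004 0 0 0 1;0 0 .003 0 0 0 1;0 0 .003 0 0 0 1'; python3 st.py; python3 -m crank '0 0 .003 0 0 0 1;0 0 .003 0 0 0 1'; python3 st.py
```

```text
clock: 9.83
eef_pos: [0.5512, -0.1578, 0.0847]
tool_rot: [0.764, 0.645, 0.003, 0.005]
ft_force: [-8.7, 2.7, 24.6]
grip_width: -0.0004
9.8333 [ 0.5512 -0.1578  0.0847] along -0.0949 across 0.0683 x [ 0.1669  0.986  -0.0012] z [ 0.0111 -0.0031 -0.9999] [-8.7   2.7  24.57]
clock: 10.0
eef_pos: [0.5511, -0.1578, 0.0849]
tool_rot: [0.764, 0.645, 0.004, 0.006]
ft_force: [-6.6, 1.9, 18.0]
grip_width: -0.0002
10.0 [ 0.5511 -0.1578  0.0849] along -0.0949 across 0.0682 x [ 0.167   0.986  -0.0012] z [ 0.0145 -0.0037 -0.9999] [-6.64  1.89 17.97]
```

```bash
python3 - <<'E'
from h import *
import numpy as np
s=cal('side');sc=cal('scene')
w={'fx':285.2807,'fy':285.2807,'cx':261.50778,'cy':191.934,'eye':np.array([.49912755,.06915962,.37235938]),'rotation':Rotation.from_quat([9.90472677e-01,2.02945787e-04,-7.93676014e-04,1.37706955e-01]).as_matrix()}
L=[(w,(302.2,297.8)),(s,(249.6,157.7)),(sc,(196.1,181.5))]
for z in (.056,.06,.064,.068,.072,.076): print(z,[ray(c,*p,z)[:2].round(4) for c,p in L])
A=0;b=0
for c,p in L:
    d=ray(c,*p,0)-c['eye'];d/=np.linalg.norm(d);P=np.eye(3)-np.outer(d,d);A=A+P;b=b+P@c['eye']
print(np.linalg.solve(A,b))
# green blob at hover (sc3) vs scene2
for f in ('scene0','scene2','sc3'):
    h=cv2.cvtColor(cv2.imread(f'pics/{f}.png'),cv2.COLOR_BGR2HSV);m=cv2.inRange(h,(50,80,30),(85,255,255));N,_,st,ce=cv2.connectedComponentsWithStats(m)
    print(f,[(ce[i].round(1),st[i]) for i in range(1,N) if st[i,4]>15 and abs(ce[i][0]-196)<10])
im,c=shot('scene','sc4.png')
h=cv2.cvtColor(im,cv2.COLOR_RGB2HSV);m=cv2.inRange(h,(50,80,30),(85,255,255));N,_,st,ce=cv2.connectedComponentsWithStats(m)
print('now',[(ce[i].round(1),st[i]) for i in range(1,N) if st[i,4]>5 and abs(ce[i][0]-196)<12])
cv2.imwrite('pics/sc4c.png',cv2.resize(im[150:210,170:230,::-1],None,fx=9,fy=9,interpolation=cv2.INTER_CUBIC))
print(proj(c,[.5511,-.1578,.068]))
E
python3 st.py
```

```text
0.056 [array([ 0.5511, -0.1622]), array([ 0.5479, -0.1641]), array([ 0.5372, -0.1634])]
0.06 [array([ 0.5504, -0.1593]), array([ 0.5471, -0.1599]), array([ 0.5414, -0.1589])]
0.064 [array([ 0.5497, -0.1564]), array([ 0.5463, -0.1558]), array([ 0.5456, -0.1544])]
0.068 [array([ 0.5491, -0.1534]), array([ 0.5455, -0.1516]), array([ 0.5499, -0.1498])]
0.072 [array([ 0.5484, -0.1505]), array([ 0.5447, -0.1474]), array([ 0.5541, -0.1453])]
0.076 [array([ 0.5478, -0.1476]), array([ 0.5439, -0.1432]), array([ 0.5583, -0.1408])]
[ 0.54744811 -0.15354096  0.0661192 ]
scene0 [(array([196.1, 181.8]), array([192, 179,   9,   7,  50], dtype=int32))]
scene2 [(array([196.1, 181.7]), array([192, 178,   9,   8,  55], dtype=int32))]
sc3 [(array([196.3, 182. ]), array([192, 179,  10,   7,  54], dtype=int32))]
now [(array([197.1, 183.1]), array([192, 180,  10,   6,  34], dtype=int32))]
[np.float64(193.93073500386407), np.float64(180.8309669156534)]
10.05 [ 0.5511 -0.1578  0.0848] along -0.0949 across 0.0682 x [ 0.167   0.986  -0.0013] z [ 0.0146 -0.0038 -0.9999] [-6.41  1.67 17.82]
```

View pics/sc4c.png

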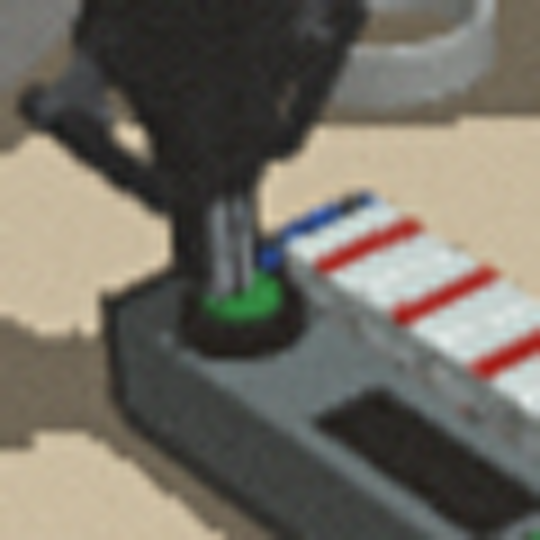

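```bash
python3 -m crank '0 0 -.008 0 0 0 1;0 0 -.008 0 0 0 1;.006 -.003 0 .003 -.014 0 1;0 0 0 0 0 0 1;0 0 0 0 0 0 1'; python3 st.py
```

```text
clock: 10.47
eef_pos: [0.549, -0.1511, 0.1029]
tool_rot: [0.764, 0.645, -0.002, 0.011]
ft_force: [-0.0, 0.5, -0.5]
grip_width: 0.0001
10.4667 [ 0.549  -0.1511  0.1029] along -0.0887 across 0.0649 x [ 0.1679  0.9857 -0.017 ] z [ 0.0115 -0.0192 -0.9997] [-0.01  0.54 -0.49]
```

```bash
python3 -m crank '0 0 .002 .0145 .017 0 1;0 0 .004 0 0 0 1;0 0 .004 0 0 0 1;0 0 0 0 0 0 1'; python3 st.py;  python3 -m crank '0 0 .003 0 0 0 1;0 0 .002 0 0 0 1'; python3 st.py
```

```text
clock: 10.8
eef_pos: [0.5484, -0.1503, 0.0897]
tool_rot: [0.764, 0.645, -0.001, -0.002]
ft_force: [0.7, -0.1, 2.4]
grip_width: -0.0
10.8 [ 0.5484 -0.1503  0.0897] along -0.0881 across 0.0641 x [0.1669 0.986  0.0022] z [-0.0041  0.003  -1.    ] [ 0.73 -0.08  2.44]
clock: 10.97
eef_pos: [0.5486, -0.1504, 0.0848]
tool_rot: [0.764, 0.645, -0.0, -0.003]
ft_force: [-5.3, 1.1, 19.8]
grip_width: -0.0
10.9667 [ 0.5486 -0.1504  0.0848] along -0.0881 across 0.0644 x [0.1672 0.9859 0.0027] z [-0.0038  0.0034 -1.    ] [-5.31  1.09 19.82]
```

```bash
python3 -m crank '0 0 .002 0 0 0 1;0 0 .002 0 0 0 1'; python3 st.py; python3 -m crank '0 0 -.002 0 0 0 1'; python3 st.py;  python3 -m crank '0 0 -.002 0 0 0 1'; python3 st.py; python3 -m crank '0 0 -.002 0 0 0 1'; python3 st.py; python3 -m crank '0 0 -.002 0 0 0 1'; python3 st.py
```

```text
clock: 11.13
eef_pos: [0.5485, -0.1504, 0.0849]
tool_rot: [0.764, 0.645, 0.0, -0.002]
ft_force: [-5.0, 1.7, 15.9]
grip_width: 0.0
11.1333 [ 0.5485 -0.1504  0.0849] along -0.0881 across 0.0643 x [0.1674 0.9859 0.0028] z [-0.0022  0.0032 -1.    ] [-5.03  1.69 15.94]
clock: 11.22
eef_pos: [0.5484, -0.1504, 0.0877]
tool_rot: [0.764, 0.645, 0.0, -0.002]
ft_force: [-0.2, 0.2, 3.1]
grip_width: 0.0001
11.2167 [ 0.5484 -0.1504  0.0877] along -0.0881 across 0.0642 x [0.1674 0.9859 0.0028] z [-0.0016  0.0032 -1.    ] [-0.2   0.19  3.13]
clock: 11.3
eef_pos: [0.5484, -0.1504, 0.0903]
tool_rot: [0.764, 0.645, 0.001, -0.002]
ft_force: [-1.1, -0.3, 2.2]
grip_width: -0.0001
11.3 [ 0.5484 -0.1504  0.0903] along -0.0881 across 0.0642 x [0.1674 0.9859 0.0028] z [-0.0011  0.0031 -1.    ] [-1.14 -0.26  2.25]
clock: 11.38
eef_pos: [0.5484, -0.1504, 0.0924]
tool_rot: [0.764, 0.645, 0.001, -0.001]
ft_force: [-0.1, -0.7, -0.5]
grip_width: 0.0001
11.3833 [ 0.5484 -0.1504  0.0924] along -0.0882 across 0.0641 x [0.1675 0.9859 0.0027] z [-0.0011  0.0029 -1.    ] [-0.13 -0.66 -0.5 ]
clock: 11.47
eef_pos: [0.5481, -0.1505, 0.0941]
tool_rot: [0.764, 0.645, 0.0, -0.002]
ft_force: [0.8, -0.1, -0.3]
grip_width: -0.0002
11.4667 [ 0.5481 -0.1505  0.0941] along -0.0883 across 0.0639 x [0.1676 0.9859 0.0026] z [-0.0016  0.0029 -1.    ] [ 0.84 -0.06 -0.32]
```

```bash
python3 -m crank '0 0 -.02 0 0 0 1;0 0 -.03 0 0 0 1;0 0 -.03 0 0 0 1;0 0 -.03 0 0 0 1;0 0 0 0 0 0 1;0 0 0 0 0 0 1;0 0 0 0 0 0 1'; python3 - <<'E'
from h import *
im,c=shot('scene','sc5.png')
u=np.array([.1847,.9828]);n=np.array([.9828,-.1847]);o=np.array([.5016,-.0519])
H,S,V=cv2.split(cv2.cvtColor(im,cv2.COLOR_RGB2HSV))
for z,m in ((.052,((H<6)|(H>174))&(S>130)&(V>80)),(.07,(H>50)&(H<85)&(S>80)&(V>30))):
    N,_,st,ce=cv2.connectedComponentsWithStats(m.astype(np.uint8))
    for i in range(1,N):
        d=ray(c,*ce[i],z)[:2]-o
        if st[i,4]>8 and abs(d@n)<.08: print(ce[i].round(1),st[i],'along',(d@u).round(4),(d@n).round(4))
cv2.imwrite('pics/sc5c.png',cv2.resize(im[90:290,80:400,::-1],None,fx=2.5,fy=2.5,interpolation=cv2.INTER_CUBIC))
E
```

```text
clock: 12.05
eef_pos: [0.5459, -0.1508, 0.2033]
tool_rot: [0.764, 0.645, -0.003, -0.006]
ft_force: [-0.3, -0.4, 0.5]
grip_width: -0.0001
[210. 177.] [205 175  11   5  15] along -0.0995 0.0042
[218.7 182.6] [214 180  11   6  17] along -0.0551 0.0039
[227.8 188.4] [223 186  11   6  21] along -0.0111 0.0036
[237.2 194.4] [232 192  11   6  17] along 0.0325 0.0031
[246.9 201. ] [242 198  11   7  23] along 0.0772 0.004
[479.5 330.7] [467 320  26  23 406] along 0.7124 -0.0436
[196.  181.7] [192 178   9   8  56] along -0.0838 0.0681
```

View pics/sc5c.png

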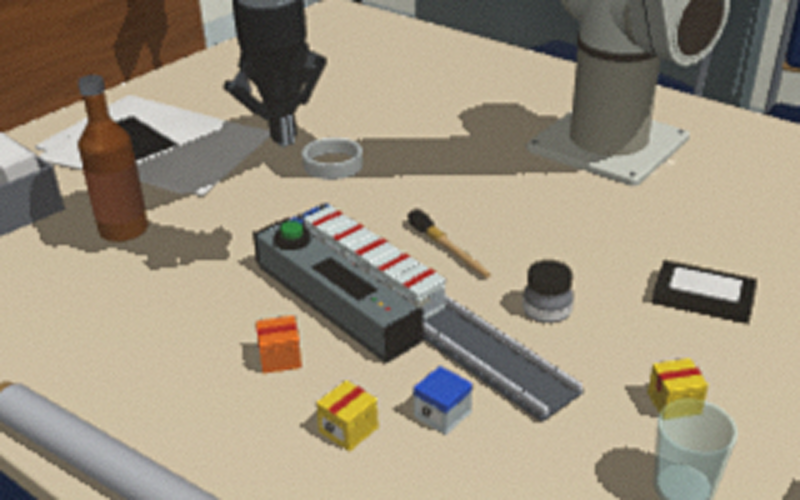

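The row is closed up against the stop. The button is up: its blob at (196,182) is back where it began. The other objects look unmoved and the arm is clear.

```bash
python3 -c "
from h import *
print(order.job_done())"
```

```text
the job is handed in; nothing more can be done
None
```

I pushed the row home by its last box only, pressed the green button fully, let it come up again and handed the job in after about 12 s of robot time. No verdict was reported.

- **Row:** it went about 101 mm, then stopped hard, with the wrist reading about 10 N. The tape marks measure 176.7 mm from first to last box (176 mm in a closed row). They did not move during the button press.
- **Home position:** I first estimated 103 mm of travel, give or take 2 mm. I take the row as home from the hard stop and the pictures, not from a direct measurement of the gap.
- **Button:** the first press landed about 7 mm off centre, so I moved over and pressed again. On the second press it travelled about 6 mm to a hard bottom (16 to 20 N), and it sprang back as I lifted. In the last picture it is up.
- **Surroundings:** in the last picture the arm is clear and the other objects look unmoved. I judged those by eye and did not measure them.

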